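Stir the drainage pebbles in the glass plant house

TASK

Pick up the long cedar stick by its handle, slant it tip first in through the open roof light of the little glass plant house, and give the clay pebbles on its floor a thorough stir, all across the house, until most of them have shifted. Then draw the stick back out through the opening and finish holding it still in the gripper, the whole stick higher than the ridge of the roof and clear of the house; do not put it down. Keep every pebble in the house, do not knock or lean on the glass house, and leave the other things on the counter where they are.

Things in the scene. Friction and masses are not known exactly. Their poses are not given: they have to be found in the camera images.
- case: Small house-shaped glass plant house in a dark steel frame, fixed on the counter, 166 x 166 mm. Origin: centre of its underside; z up, x along the ridge. Two roof slopes at 45 degrees; top of the ridge 130 mm above the counter at y = 0. The -y slope is closed (the opened roof light lies folded flat on it). The +y slope, which has the opening, looks to the robot's left and partly away from it.
- case_opening (a point): Middle of the opening in the +y roof slope (axes as the house): 38 mm from the house's centre along y, 84 mm above the counter. The opening runs from the ridge (y = 0, 122 mm up) down to the +y eave (y = 77 mm, 45 mm up; a 6 mm bar) and is 128 mm wide clear, x = -64 to +64 mm in the house's frame.
- case_floor (a point): Middle of the house's floor, 8 mm above the counter (axes as the house). Inside it is 150 x 150 mm between closed glass walls 45 mm high.
- stick_tip (a point): Tip of the stick (end of the thin shaft), on the stick's middle line. Its x axis runs along the stick, from the handle to the tip.
- stick_butt (a point): Other end of the stick, the end of the handle, on the middle line.
- stick_grip (a point): Point on the handle's middle line, 90 mm from the butt and 210 mm from the tip, a good place to hold it; 11 mm above the counter while the stick lies there. Its x axis points to the tip, z up while it lies as at the start.
- stick: Cedar stirring stick, 300 mm long, about 50 g, lying flat on the counter, the longest wooden thing there. Origin: middle of its length, on its underside; x points along it to the tip, z up. The handle is a square bar 22 x 22 mm from x = -150 to +50 mm; the rest is a round shaft 14 mm thick with a rounded tip, on the same middle line. It lies to the robot's left of the house, tip roughly to the right.
- pebble0_mid (a point): Middle of clay pebble 0: one of nine loose terracotta pebbles, rounded, about 31 x 26 x 26 mm and 14 g, in one layer on the floor of the glass house. As they start they form three rows along the house's y axis: 0-2 at x = -40 mm, 3-5 at x = 0, 6-8 at x = +40 mm, at y = -40, 0 and +40 mm in each row, all to about 4 mm.
- pebble1_mid (a point): Middle of clay pebble 1: one of nine loose terracotta pebbles, rounded, about 31 x 26 x 26 mm and 14 g, in one layer on the floor of the glass house.
- pebble2_mid (a point): Middle of clay pebble 2: one of nine loose terracotta pebbles, rounded, about 31 x 26 x 26 mm and 14 g, in one layer on the floor of the glass house.
- pebble3_mid (a point): Middle of clay pebble 3: one of nine loose terracotta pebbles, rounded, about 31 x 26 x 26 mm and 14 g, in one layer on the floor of the glass house.
- pebble4_mid (a point): Middle of clay pebble 4: one of nine loose terracotta pebbles, rounded, about 31 x 26 x 26 mm and 14 g, in one layer on the floor of the glass house.
- pebble5_mid (a point): Middle of clay pebble 5: one of nine loose terracotta pebbles, rounded, about 31 x 26 x 26 mm and 14 g, in one layer on the floor of the glass house.
- pebble6_mid (a point): Middle of clay pebble 6: one of nine loose terracotta pebbles, rounded, about 31 x 26 x 26 mm and 14 g, in one layer on the floor of the glass house.
- pebble7_mid (a point): Middle of clay pebble 7: one of nine loose terracotta pebbles, rounded, about 31 x 26 x 26 mm and 14 g, in one layer on the floor of the glass house.
- pebble8_mid (a point): Middle of clay pebble 8: one of nine loose terracotta pebbles, rounded, about 31 x 26 x 26 mm and 14 g, in one layer on the floor of the glass house.
- marker0: Bystander: a cedar plant marker, a thin pointed board 150 x 24 x 6 mm lying flat, loose. Origin: middle of its underside, x to the point.
- marker1: Bystander: a cedar plant marker, a thin pointed board 150 x 24 x 6 mm lying flat, loose. Origin: middle of its underside, x to the point.
- marker2: Bystander: a cedar plant marker, a thin pointed board 150 x 24 x 6 mm lying flat, loose. Origin: middle of its underside, x to the point. Standing fixed around the work, beyond it: the cloche (262 mm high) and pots at the far right, the mister (208 mm high) and seed box at the far left, basin and tap at the right.
- fork: Bystander: hand fork with a black rubber grip and three steel tines, 300 mm long, 28 mm high, lying loose. Origin: middle, on the counter; x to the tines.
There are look-alikes about, which are no part of the job. What is shaped like the case but blue is not meant.

How it is judged:
On the way, in this order (a step that is already met when the one before it is completed fails the run):
1. the stick's tip is inside the glass house, below its eaves (z of stick_tip in the frame of case between 0 and 0.04 m and x of stick_tip in the frame of case between -0.078 and 0.078 m and y of stick_tip in the frame of case between -0.078 and 0.078 m), for 0.1 s.
2. with the tip in the house, at least two of the three pebbles of each row have shifted by more than 10 mm (all of step 1 and (distance of each of pebble0_mid, pebble1_mid from where it was at the start of the episode above 0.01 m or distance of each of pebble0_mid, pebble2_mid from where it was at the start of the episode above 0.01 m or distance of each of pebble1_mid, pebble2_mid from where it was at the start of the episode above 0.01 m) and (distance of each of pebble3_mid, pebble4_mid from where it was at the start of the episode above 0.01 m or distance of each of pebble3_mid, pebble5_mid from where it was at the start of the episode above 0.01 m or distance of each of pebble4_mid, pebble5_mid from where it was at the start of the episode above 0.01 m) and (distance of each of pebble6_mid, pebble7_mid from where it was at the start of the episode above 0.01 m or distance of each of pebble6_mid, pebble8_mid from where it was at the start of the episode above 0.01 m or distance of each of pebble7_mid, pebble8_mid from where it was at the start of the episode above 0.01 m)), for 0.1 s.
At the end, for the whole second after the job is handed in: The gripper holds the stick still (under 50 mm/s), fingers touching it with over 1 N, both its ends over 150 mm above the counter, not touching the glass house; all nine pebbles are still in the house; markers and fork lie within 30 mm of where they were (height (world z) of each of stick_tip, stick_butt above 0.15 m and contact force between the fingers and stick above 1 N and linear speed of stick below 0.05 m/s and contact force between stick and case below 0.1 N and not ((z of pebble0_mid in the frame of case above 0.12 m or x of pebble0_mid in the frame of case above 0.08 m or x of pebble0_mid in the frame of case below -0.08 m or y of pebble0_mid in the frame of case above 0.08 m or y of pebble0_mid in the frame of case below -0.08 m) or (z of pebble1_mid in the frame of case above 0.12 m or x of pebble1_mid in the frame of case above 0.08 m or x of pebble1_mid in the frame of case below -0.08 m or y of pebble1_mid in the frame of case above 0.08 m or y of pebble1_mid in the frame of case below -0.08 m) or (z of pebble2_mid in the frame of case above 0.12 m or x of pebble2_mid in the frame of case above 0.08 m or x of pebble2_mid in the frame of case below -0.08 m or y of pebble2_mid in the frame of case above 0.08 m or y of pebble2_mid in the frame of case below -0.08 m) or (z of pebble3_mid in the frame of case above 0.12 m or x of pebble3_mid in the frame of case above 0.08 m or x of pebble3_mid in the frame of case below -0.08 m or y of pebble3_mid in the frame of case above 0.08 m or y of pebble3_mid in the frame of case below -0.08 m) or (z of pebble4_mid in the frame of case above 0.12 m or x of pebble4_mid in the frame of case above 0.08 m or x of pebble4_mid in the frame of case below -0.08 m or y of pebble4_mid in the frame of case above 0.08 m or y of pebble4_mid in the frame of case below -0.08 m) or (z of pebble5_mid in the frame of case above 0.12 m or x of pebble5_mid in the frame of case above 0.08 m or x of pebble5_mid in the frame of case below -0.08 m or y of pebble5_mid in the frame of case above 0.08 m or y of pebble5_mid in the frame of case below -0.08 m) or (z of pebble6_mid in the frame of case above 0.12 m or x of pebble6_mid in the frame of case above 0.08 m or x of pebble6_mid in the frame of case below -0.08 m or y of pebble6_mid in the frame of case above 0.08 m or y of pebble6_mid in the frame of case below -0.08 m) or (z of pebble7_mid in the frame of case above 0.12 m or x of pebble7_mid in the frame of case above 0.08 m or x of pebble7_mid in the frame of case below -0.08 m or y of pebble7_mid in the frame of case above 0.08 m or y of pebble7_mid in the frame of case below -0.08 m) or (z of pebble8_mid in the frame of case above 0.12 m or x of pebble8_mid in the frame of case above 0.08 m or x of pebble8_mid in the frame of case below -0.08 m or y of pebble8_mid in the frame of case above 0.08 m or y of pebble8_mid in the frame of case below -0.08 m)) and not (distance of any of marker0, marker1, marker2, fork from where it was at the start of the episode above 0.03 m)); the arm keeps its last pose, push and grip.
It fails at once if a pebble leaves the glass house ((z of pebble0_mid in the frame of case above 0.12 m or x of pebble0_mid in the frame of case above 0.08 m or x of pebble0_mid in the frame of case below -0.08 m or y of pebble0_mid in the frame of case above 0.08 m or y of pebble0_mid in the frame of case below -0.08 m) or (z of pebble1_mid in the frame of case above 0.12 m or x of pebble1_mid in the frame of case above 0.08 m or x of pebble1_mid in the frame of case below -0.08 m or y of pebble1_mid in the frame of case above 0.08 m or y of pebble1_mid in the frame of case below -0.08 m) or (z of pebble2_mid in the frame of case above 0.12 m or x of pebble2_mid in the frame of case above 0.08 m or x of pebble2_mid in the frame of case below -0.08 m or y of pebble2_mid in the frame of case above 0.08 m or y of pebble2_mid in the frame of case below -0.08 m) or (z of pebble3_mid in the frame of case above 0.12 m or x of pebble3_mid in the frame of case above 0.08 m or x of pebble3_mid in the frame of case below -0.08 m or y of pebble3_mid in the frame of case above 0.08 m or y of pebble3_mid in the frame of case below -0.08 m) or (z of pebble4_mid in the frame of case above 0.12 m or x of pebble4_mid in the frame of case above 0.08 m or x of pebble4_mid in the frame of case below -0.08 m or y of pebble4_mid in the frame of case above 0.08 m or y of pebble4_mid in the frame of case below -0.08 m) or (z of pebble5_mid in the frame of case above 0.12 m or x of pebble5_mid in the frame of case above 0.08 m or x of pebble5_mid in the frame of case below -0.08 m or y of pebble5_mid in the frame of case above 0.08 m or y of pebble5_mid in the frame of case below -0.08 m) or (z of pebble6_mid in the frame of case above 0.12 m or x of pebble6_mid in the frame of case above 0.08 m or x of pebble6_mid in the frame of case below -0.08 m or y of pebble6_mid in the frame of case above 0.08 m or y of pebble6_mid in the frame of case below -0.08 m) or (z of pebble7_mid in the frame of case above 0.12 m or x of pebble7_mid in the frame of case above 0.08 m or x of pebble7_mid in the frame of case below -0.08 m or y of pebble7_mid in the frame of case above 0.08 m or y of pebble7_mid in the frame of case below -0.08 m) or (z of pebble8_mid in the frame of case above 0.12 m or x of pebble8_mid in the frame of case above 0.08 m or x of pebble8_mid in the frame of case below -0.08 m or y of pebble8_mid in the frame of case above 0.08 m or y of pebble8_mid in the frame of case below -0.08 m)).
It fails at once if the glass house is knocked: the stick presses on it with more than 20 N, or the arm or fingers with more than 8 N (contact force between stick and case above 20 N or contact force between any of the arm, the fingers and case above 8 N).
It fails at once if a plant marker or the hand fork is moved by more than 30 mm (distance of any of marker0, marker1, marker2, fork from where it was at the start of the episode above 0.03 m).
It also fails if it takes over 58 s, if anything falls off the work surface, if the arm or the gripper's body presses on something with over 40 N, if the wrist force passes 120 N, or if a joint passes its speed limit or range.

ROBOT

A 7-joint arm with a two-finger parallel gripper is mounted at the origin on the work surface. World frame = base frame: x ahead of the robot, y to its left, z up, the work surface at z = 0. Lengths are in m, angles in rad, forces in N, time in s.
With the tool pointing down it reaches from about 0.4 to 0.85 m from the base axis. Payload 10.4 kg.
Tool frame: the origin (TCP) lies at the very end of the fingers, on their centre line; the grasp point (between the pads) lies 19 mm behind it; y points along the fingers, x is the direction in which the jaws open and shut, and the axes are right-handed (so a half turn about y gives the same grasp; the last joint's range is limited). The gripper opens to 85 mm and grips with 20 to 120 N. Pads are 22 mm wide; open, the fingers measure 114 mm over their backs; the gripper's body (76 mm by 85 mm) begins 54 mm behind the grasp point. The pads swing forward as they close: fully open they stand 13 mm farther back than shut.
Start: joints at [1.232, 0.332, -0.065, 1.46, 0.022, 1.35, -0.088], TCP at [0.194, -0.594, 0.231] pointing down, gripper open.
Joint ranges: [-2.6, 2.6], [-0.5, 2.12], [-1.47, 1.34], [0.16, 2.42], [-1.27, 4.41], [0.06, 2.06], [-2.6, 2.6]. Speed limits (rad/s): [2.22, 2.22, 2.79, 2.79, 3.14, 3.14, 3.14].

INTERFACE

Orientations are given as a 3x3 rotation matrix whose columns are the frame's x, y, z axes.
In Python, from station import r, effector, solver, cams, order, current_clock, current_qpos, current_joint_vel, current_joint_torque, current_position, current_eef_rot, current_ft_force, current_torque, current_gripper_width gives the robot as it stands. Calls block until the motion is done:
- r.reach(position, orientation): joint-space move of the TCP to a pose.
- r.movel(position, rot=None, rate=0.15, stop_force=None): straight line of the TCP; rot=None keeps the orientation; rate is the mean speed in m/s. With stop_force (N) it stops when the force on the tool has changed by that much, and returns True; else False.
- r.set_joints(angles): joint-space move.
- effector.move_gripper(opening, squeeze=None): finger opening in m; squeeze is the grip in N (None keeps the last); returns when the fingers have stopped.
- r.pause(seconds).
- solver.ik(position, orientation): joint angles nearest the present ones, or None.
- cams.camera(name): name is "scene" or "side" or "wrist"; returns a dict with "image" (384x512x3 uint8, red, green, blue), "camera_matrix" (3x3 intrinsics, pixels), "dist" ([k1, k2, p1, p2, k3] as OpenCV has them; the pictures are not rectified), "origin" and "attitude" of the camera in the world; the wrist camera has in their place "tool_from_camera" (4x4, takes a point from camera to tool coordinates, whose origin is the TCP and whose axes are the tool frame's). Camera axes: x right, y down, z forward; pixel columns grow to the right and rows downward; lengths in m; the calibration is good to about 2 mm. A picture is of the moment at which its call begins: read the wrist's pose just before it. There is no depth.
A pose or a line that the arm cannot do raises r.MotionError and nothing moves.
- order.job_done(): hands the job in, once; it reports no verdict.
Readings, each from a call of its own:
- current_clock(): time.
- current_qpos(): joint angles.
- current_joint_vel(): joint speeds.
- current_joint_torque(): joint torques, N m.
- current_position(): TCP position.
- current_eef_rot(): TCP orientation.
- current_ft_force(): force on the tool from outside, world axes, zero at the start.
- current_torque(): the same for the moment, N m.
- current_gripper_width(): finger opening in m.
Only numpy, scipy, OpenCV 4.12 (cv2) and the standard library are available. Lean on these libraries where they do the work, as an engineer would, in place of code of your own. Each camera call takes 0.05 s, during which the arm holds its last target.

## Working session

There is one attempt and no reset: what is moved stays moved. The work goes in short steps, each a Python script; the robot and the scene stay as the last script left them, time stands still between calls to the robot, and variables do not carry over. Pictures are saved under pics/ and viewed, and the job is handed in when it is done.

```bash
mkdir -p pics; ls
python3 - <<'E'
from station import *
import cv2,numpy as np
print(current_clock())
for n in ["scene","side","wrist"]:
    c=cams.camera(n); cv2.imwrite(f"pics/{n}0.png",c["image"][:,:,::-1])
    print(n,{k:np.round(v,4).tolist() for k,v in c.items() if k!="image"})
print(current_position(),current_eef_rot())
E
```

```text
pics
0.0
scene {'camera_matrix': [[444.7486, 0.0, 252.2962], [0.0, 444.7486, 187.7764], [0.0, 0.0, 1.0]], 'dist': [-0.0601, 0.0, 0.0, 0.0, 0.0], 'origin': [1.2687, 0.122, 0.8748], 'attitude': [[-0.1793, 0.6912, -0.7001], [0.9837, 0.1374, -0.1163], [0.0158, -0.7095, -0.7045]]}
side {'camera_matrix': [[444.0517, 0.0, 254.1486], [0.0, 444.0517, 193.681], [0.0, 0.0, 1.0]], 'dist': [-0.0633, 0.0, 0.0, 0.0, 0.0], 'origin': [0.0795, -0.8364, 1.1013], 'attitude': [[0.8988, -0.3301, 0.2886], [-0.4383, -0.6613, 0.6088], [-0.0101, -0.6736, -0.739]]}
wrist {'camera_matrix': [[332.4709, 0.0, 256.055], [0.0, 332.4709, 199.924], [0.0, 0.0, 1.0]], 'dist': [0.0228, 0.0, 0.0, 0.0, 0.0], 'tool_from_camera': [[1.0, -0.0009, 0.0006, 0.0014], [-0.0008, -0.2587, 0.9659, -0.1416], [-0.0007, -0.9659, -0.2587, 0.0656], [0.0, 0.0, 0.0, 1.0]]}
[ 0.19404488 -0.59383808  0.23071843] [[ 3.10627110e-01 -3.60545593e-04  9.50531782e-01]
 [-9.50531281e-01  9.76994322e-04  3.10627317e-01]
 [-1.04065946e-03 -9.99999458e-01 -3.92289414e-05]]
```

View pics/scene0.png

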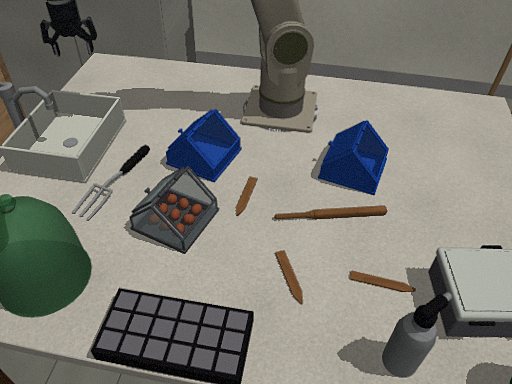

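View pics/side0.png

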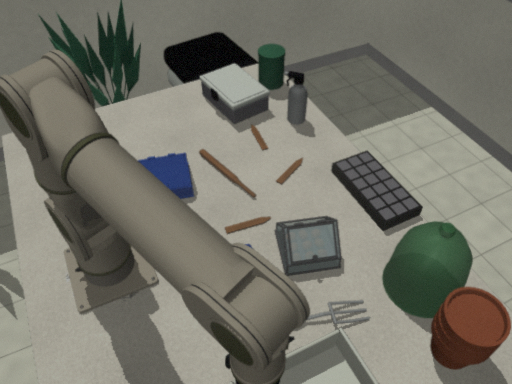

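The scene picture shows the clear glass house with pebbles around (175,210) and two blue look-alike houses at (204,145) and (355,157). The long stick runs from butt (386,211) to tip (275,217). The short flat pieces at (246,195), (288,276) and (382,282) are markers. I'll take enlarged crops to check the choice.

Run:
```python
import cv2
a=cv2.imread("pics/scene0.png")
cv2.imwrite("pics/c1.png",cv2.resize(a[160:260,120:230],None,fx=6,fy=6,interpolation=cv2.INTER_CUBIC)[:600])
cv2.imwrite("pics/c2.png",cv2.resize(a[170:310,230:430],None,fx=4,fy=4,interpolation=cv2.INTER_CUBIC))
b=cv2.imread("pics/side0.png")
cv2.imwrite("pics/c3.png",cv2.resize(b[190:290,220:360],None,fx=5,fy=5,interpolation=cv2.INTER_CUBIC))
```

```text
(no output)
```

View pics/c1.png

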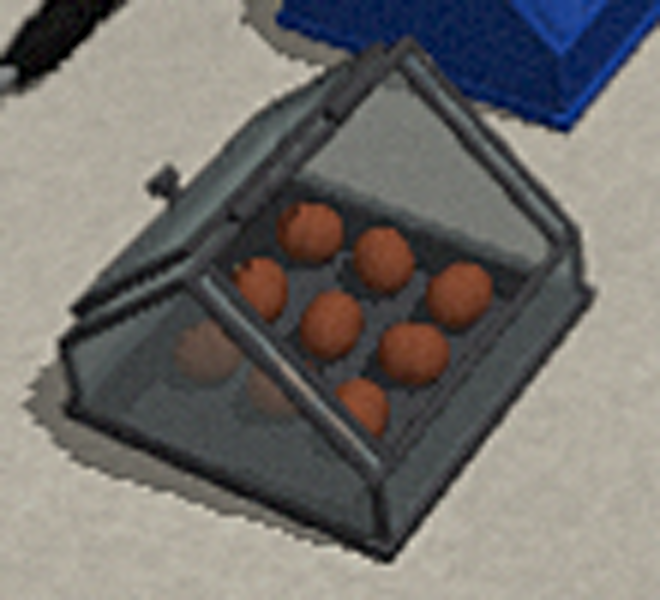

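View pics/c2.png

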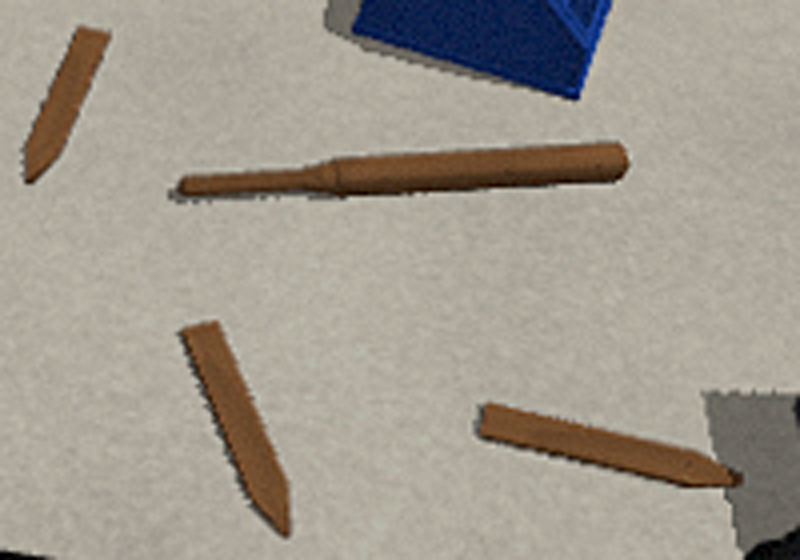

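View pics/c3.png

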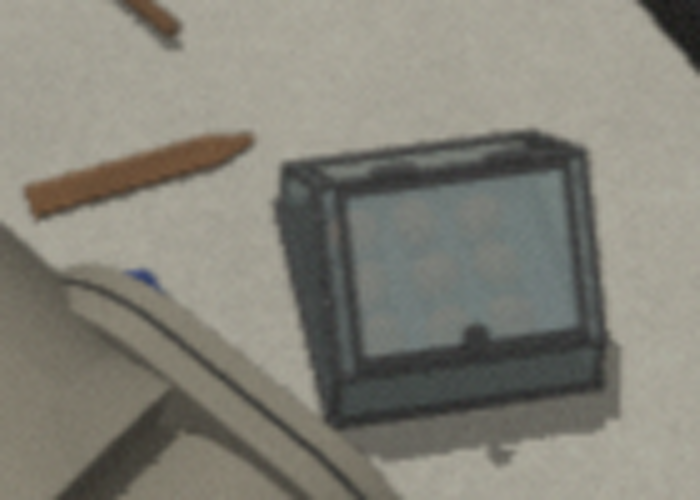

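The crops confirm it. The only long item with a thick handle and thin shaft is the stick, with its tip at (275,217) and butt at (386,210). The clear house with pebbles is the case, and its opening faces right and down in the picture. Next I compute the poses.

```bash
cat > h.py <<'E'
import numpy as np,cv2
from station import *
from scipy.optimize import least_squares
def ray(cam,uv,c=None):
    p=cv2.undistortPoints(np.array([[uv]],float),cam["camera_matrix"],cam["dist"])[0,0]
    return cam["origin"],cam["attitude"]@np.array([p[0],p[1],1])
def onz(cam,uv,z):
    o,d=ray(cam,uv); return o+d*(z-o[2])/d[2]
def proj(cam,P):
    P=np.atleast_2d(P); q=(P-cam["origin"])@cam["attitude"]
    return cv2.projectPoints(q,np.zeros(3),np.zeros(3),cam["camera_matrix"],cam["dist"])[0][:,0]
def wcam():
    p=np.array(current_position());R=np.array(current_eef_rot())
    c=cams.camera("wrist");T=c["tool_from_camera"]
    c["origin"]=p+R@T[:3,3]; c["attitude"]=R@T[:3,:3]; return c
E
python3 - <<'E'
from h import *
S=cams.camera("scene");D=cams.camera("side")
obs=[(S,(.083,.083,0),(184.7,253)),(S,(-.083,.083,0),(218.7,208.8)),(S,(.083,-.083,0),(132,228.7)),
(S,(-.083,0,.130),(187.3,166.8)),(S,(.083,0,.130),(152,204.7)),
(D,(-.083,-.083,0),(286.4,275)),(D,(.083,-.083,0),(341,267.6))]
def W(p,x): 
    c,s=np.cos(p[2]),np.sin(p[2]); return np.array([p[0]+c*x[0]-s*x[1],p[1]+s*x[0]+c*x[1],x[2]])
def f(p): return np.concatenate([proj(c,W(p,x))[0]-uv for c,x,uv in obs])
r_=least_squares(f,[.7,-.1,-.5],loss='soft_l1'); print(r_.x,np.round(f(r_.x).reshape(-1,2),1).tolist())
for n,uv,z in [("tip",(275,216.75),.011),("butt",(386.5,210),.011),("shoulder",(313.75,213.75),.011)]: print(n,onz(S,uv,z))
for n,uv in [("m0",(250,177)),("m0t",(237,215)),("m1",(280,252)),("m1t",(302,303)),("m2",(350,275)),("m2t",(415,290)),("forkbutt",(148,148)),("forktine",(80,212)),
 ("blueR corner",(375,194)),("blueRl",(320,180))]: print(n,onz(S,uv,0)[:2])
I=D["image"][:,:,::-1]
cv2.imwrite("pics/c4.png",cv2.resize(I[140:205,190:270],None,fx=8,fy=8,interpolation=cv2.INTER_CUBIC))
E
```

```text
[ 0.55147422 -0.19853031 -0.27844039] [[0.5, 0.5], [0.0, -0.1], [-2.0, 0.7], [0.7, -4.2], [-2.9, 0.9], [-1.5, 0.7], [-0.6, -0.9]]
tip [0.50368349 0.05625367 0.011     ]
butt [0.42326239 0.34416522 0.011     ]
shoulder [0.47383603 0.15435618 0.011     ]
m0 [ 0.35764961 -0.03666123]
m0t [ 0.50716632 -0.0436024 ]
m1 [0.60532324 0.08397759]
m1t [0.73611039 0.15152831]
m2 [0.64097184 0.25520228]
m2t [0.65514233 0.40529882]
forkbutt [ 0.29159554 -0.36680422]
forktine [ 0.57795609 -0.45368845]
blueR corner [0.35702542 0.31700601]
blueRl [0.33071396 0.16166589]
```

View pics/c4.png

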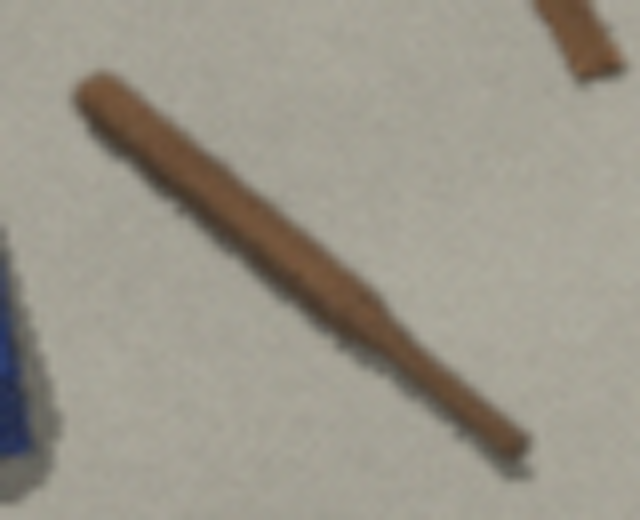

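```bash
cat >> h.py <<'E'
HP=np.array([0.55147422,-0.19853031,-0.27844039])
def W(x,p=None):
    p=HP if p is None else p
    c,s=np.cos(p[2]),np.sin(p[2]); x=np.asarray(x,float); return np.array([p[0]+c*x[0]-s*x[1],p[1]+s*x[0]+c*x[1],x[2]])
def overlay(cam,x0,y0,w,h,f,fn,p=None,extra=[]):
    I=cv2.resize(np.ascontiguousarray(cam["image"][y0:y0+h,x0:x0+w,::-1]),None,fx=f,fy=f,interpolation=cv2.INTER_CUBIC)
    def L(a,b,col):
        q=(proj(cam,[W(a,p),W(b,p)])-[x0-.5,y0-.5])*f
        cv2.line(I,*[tuple(int(v) for v in k) for k in q],col,1,cv2.LINE_AA)
    b=.083
    for s in(-1,1):
        L((s*b,-b,0),(s*b,b,0),(0,255,0));L((-b,s*b,0),(b,s*b,0),(0,255,0))
        L((s*.083,0,.13),(s*.083,.083,.047),(255,0,255))
        L((s*.064,0,.122),(s*.064,.077,.045),(0,255,255)); 
    L((-.083,0,.13),(.083,0,.13),(0,0,255)); L((-.064,.077,.045),(.064,.077,.045),(0,255,255))
    for i in(-.04,0,.04):
        for j in(-.04,0,.04):
            q=(proj(cam,W((i,j,.021),p))[0]-[x0-.5,y0-.5])*f; cv2.circle(I,tuple(int(v) for v in q),3,(255,255,0),-1)
    cv2.imwrite(fn,I)
E
python3 - <<'E'
from h import *
overlay(cams.camera("scene"),120,155,110,105,5,"pics/o1.png")
overlay(cams.camera("side"),260,205,95,85,6,"pics/o2.png")
E
```

```text
(no output)
```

View pics/o1.png

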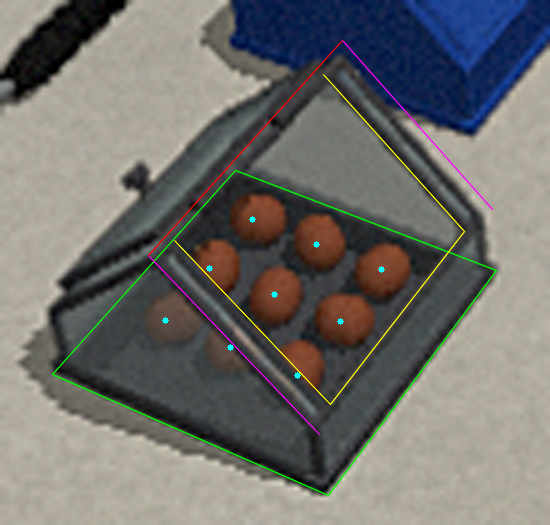

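View pics/o2.png

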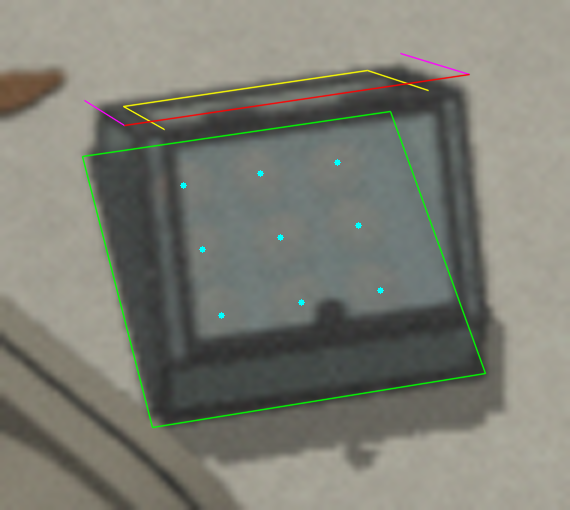

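```bash
sed -i 's/^HP=.*/HP=np.array([0.55110872,-0.19743197,-0.28245646])/' h.py
python3 - <<'E'
from h import *
a=np.array([0,0,-1.])
z=-unit([.0804,-.288,0]); R=np.column_stack([np.cross(a,z),a,z])
q=solver.ik([.50,-.06,.30],R); print(q)
r.reach([.50,-.06,.30],R)
c=wcam(); cv2.imwrite("pics/w1.png",c["image"][:,:,::-1]); overlay(c,0,0,512,384,1.5,"pics/w1o.png")
print(current_clock())
E
```

```text
[ 0.73869212  0.08559711 -0.74509902  1.63216332  0.05845066  1.44665319
  0.26041086]
2.7167
```

View pics/w1o.png

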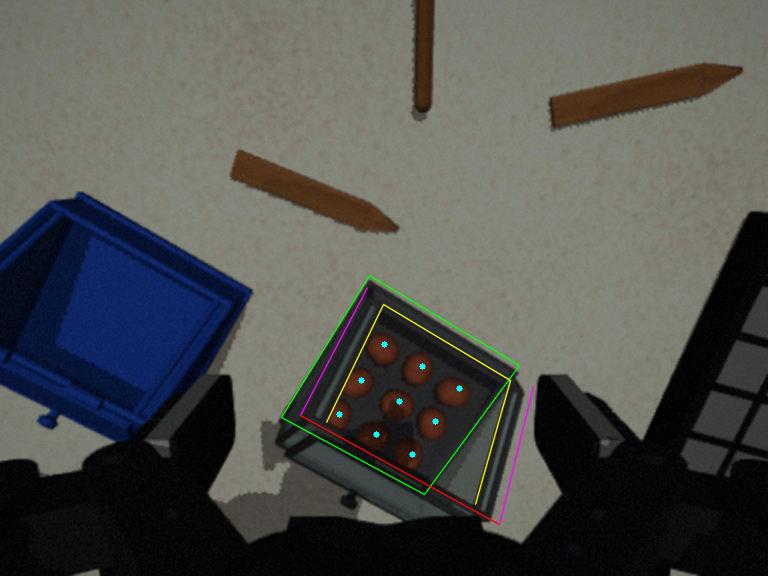

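The wrist overlay at 1.5x puts the nine pebbles (centre one at (399,402)) within about 2 mm of the fitted pose. The stick tip shows at (423,108). Now I move over the stick.

Run:
```python
from h import *
a=np.array([0,0,-1.])
d=unit([.0804,-.288,0]);z=-d; R=np.column_stack([np.cross(a,z),a,z])
g=np.array([.4475,.2575])
r.reach([*g,.14],R)
c=wcam(); print(current_clock())
I=np.ascontiguousarray(c["image"][:,:,::-1]); I=cv2.resize(I,None,fx=1.5,fy=1.5)
t=np.array([.5037,.0563,.011]); b=t-.3*d
for P in (t,b,b+.09*d,b+.2*d):
    q=proj(c,P)[0]*1.5; cv2.circle(I,tuple(int(v) for v in q),3,(255,255,0),-1); print(q)
cv2.imwrite("pics/w2.png",I)
```

```text
4.1167
[383.43930595 590.56333126]
[381.69425025 107.2099266 ]
[382.32730936 280.28653754]
[382.95943527 455.67347214]
```

View pics/w2.png

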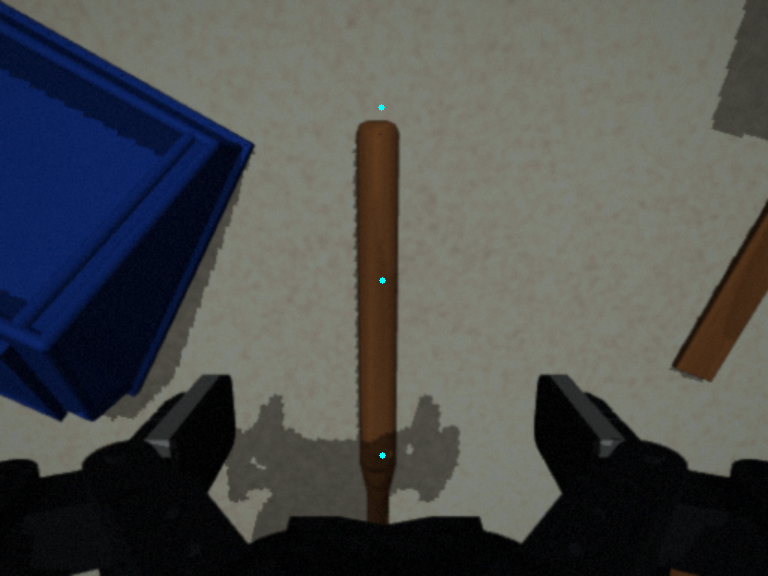

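The wrist picture shows the butt end at (378,122) and the shoulder at about (378,466). Both are about 13 px further towards the tip than I predicted, so I'll correct for that.

Run:
```python
from h import *
c=wcam()
b=onz(c,(377.5/1.5,122/1.5),.013); s=onz(c,(378/1.5,467/1.5),.013); m=onz(c,(377.5/1.5,280/1.5),.011);
d=unit(s[:2]-b[:2]); print(b,s,m,np.linalg.norm(s-b),d,unit([.0804,-.288]))
g=b[:2]+.09*d; print("grip",g,"tip",b[:2]+.3*d)
d3=np.append(d,0); a=np.array([0,0,-1.]);z=-d3;R=np.column_stack([np.cross(a,z),a,z])
effector.move_gripper(.06,60)
r.movel([*g,.05],R,rate=.2)
hit=r.movel([*g,.004],R,rate=.06,stop_force=8)
print(hit,current_position(),current_ft_force())
w=effector.move_gripper(.0,60); r.pause(.2)
print(w,current_gripper_width(),current_ft_force(),current_position(),current_clock())
np.save("d.npy",d3)
```

```text
[0.42304611 0.33767636 0.013     ] [0.4757255  0.14539304 0.013     ] [0.4447265  0.25792498 0.011     ] 0.19936898813670514 [ 0.26423058 -0.96445954] [ 0.26888555 -0.96317213]
grip [0.44682686 0.250875  ] tip [0.50231529 0.0483385 ]
False [0.44695914 0.25107943 0.00423926] [0.47058847 0.78268096 0.30199678]
False 0.020704735486820388 [-0.48496301 -1.16167964  5.36864133] [0.44714543 0.25103673 0.00445484] 6.6917
```

Run:
```python
from h import *
p=np.array(current_position()); r.movel([p[0],p[1],.12],rate=.2)
r.movel([.47,.15,.33],rate=.3)
c=wcam(); cv2.imwrite("pics/w3.png",cv2.resize(c["image"][:,:,::-1],None,fx=1.5,fy=1.5))
S=cams.camera("scene");cv2.imwrite("pics/s3.png",cv2.resize(S["image"][60:330,130:450,::-1],None,fx=2.4,fy=2.2*1.09))
D=cams.camera("side");cv2.imwrite("pics/d3.png",D["image"][:,:,::-1])
P=np.array(current_position());R=np.array(current_eef_rot());np.savez("grab.npz",P=P,R=R)
print(P,current_gripper_width(),current_ft_force(),current_clock())
for t in (.0,.09,.2,.3):
    X=P-.0065*R[:,1]+ (-R[:,2])*(t-.09)
    print(t,proj(c,X)[0]*1.5,proj(S,X)[0],proj(D,X)[0])
```

```text
[0.4691433  0.15067761 0.32856619] 0.02028854315847344 [-0.76275625  0.33872409 -1.26415442] 8.5083
0.0 [381.66962451  53.84503258] [370.67396822 107.92180356] [209.36067597  88.71994344]
0.09 [382.54973283 389.86104667] [329.41432524 109.35786694] [228.29846854 101.94815982]
0.2 [383.28805696 682.86763435] [277.84990835 111.26560852] [253.44825769 119.55539559]
0.3 [383.78559365 885.94276688] [230.06028469 113.14379964] [278.44160133 137.0977331 ]
```

View pics/w3.png

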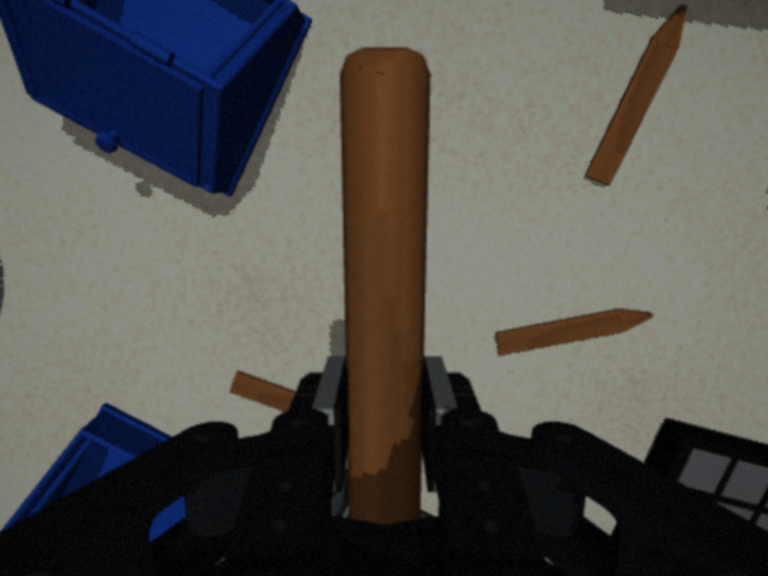

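View pics/s3.png

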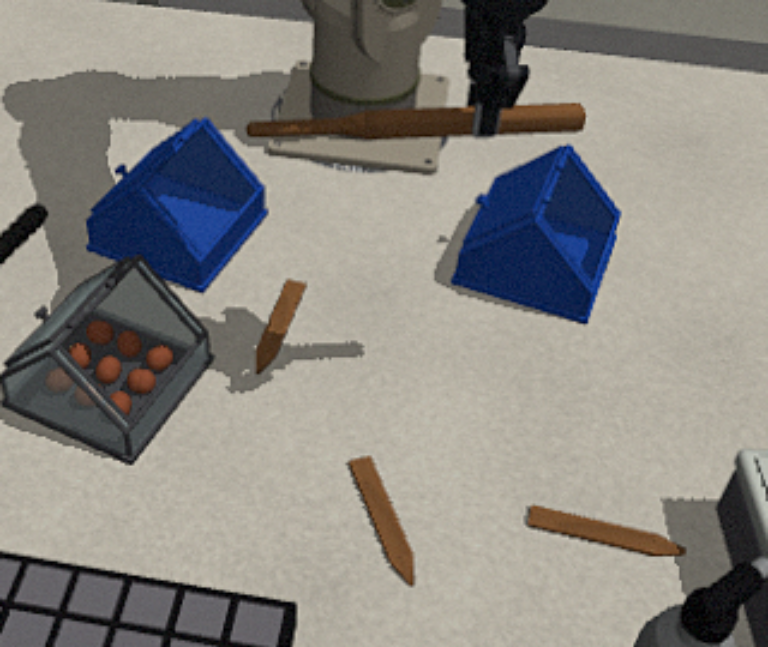

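View pics/d3.png

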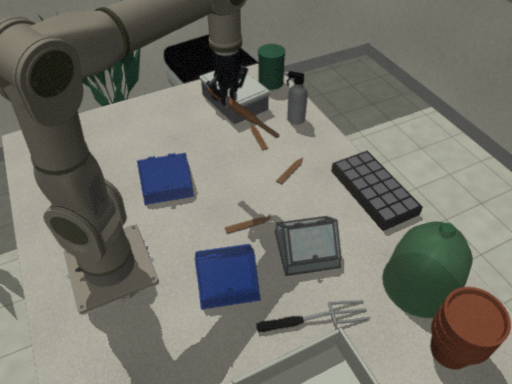

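Run:
```python
from h import *
S=cams.camera("scene");D=cams.camera("side")
cv2.imwrite("pics/s4.png",cv2.resize(S["image"][95:130,220:380,::-1],None,fx=5,fy=5,interpolation=cv2.INTER_CUBIC))
cv2.imwrite("pics/d4.png",cv2.resize(D["image"][80:150,200:290,::-1],None,fx=8,fy=8,interpolation=cv2.INTER_CUBIC))
# w1 tip
c=wcam();T=c["tool_from_camera"];a=np.array([0,0,-1.]);z=-unit([.0804,-.288,0]);R=np.column_stack([np.cross(a,z),a,z])
c["origin"]=np.array([.5,-.06,.3])+R@T[:3,3];c["attitude"]=R@T[:3,:3]
print("tip from w1",onz(c,(423/1.5,108/1.5),.008), proj(c,[[.5037,.0563,.011],[.5023,.0483,.011]])*1.5)
```

```text
tip from w1 [0.50138462 0.05372845 0.008     ] [[426.94845801 105.10706179]
 [422.42135787 114.82604623]]
```

View pics/s4.png

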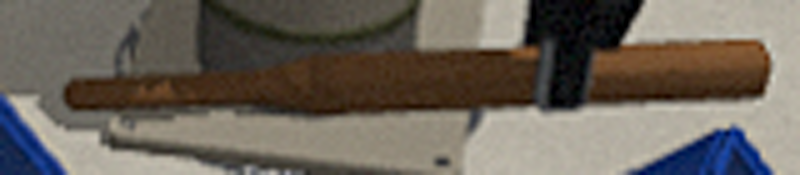

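View pics/d4.png

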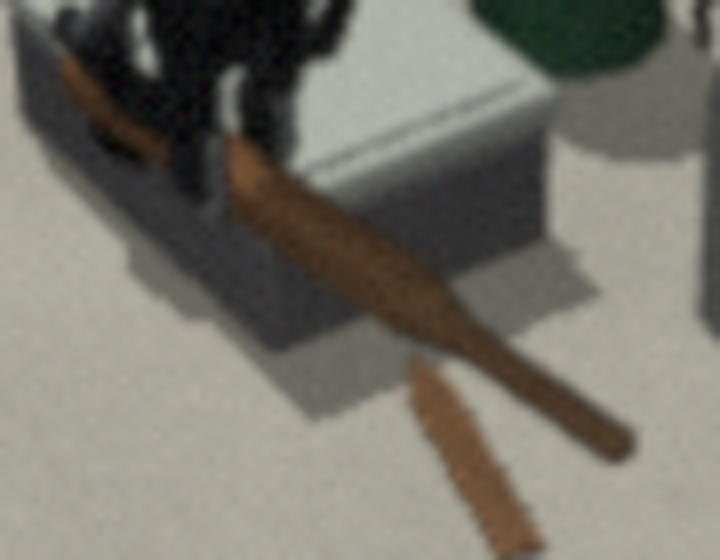

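The side camera agrees with the robot, but the scene camera sits about 3 px off. I'll refine the house pose from the side and wrist views.

Run:
```python
from h import *
I=cv2.imread("pics/w1.png"); cv2.imwrite("pics/w1c.png",cv2.resize(I[175:355,180:365],None,fx=3.3,fy=3.3,interpolation=cv2.INTER_CUBIC)); 
D=cams.camera("side")
cv2.imwrite("pics/d5.png",cv2.resize(D["image"][205:285,265:355,::-1],None,fx=7,fy=7,interpolation=cv2.INTER_CUBIC))
```

```text
(no output)
```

View pics/w1c.png

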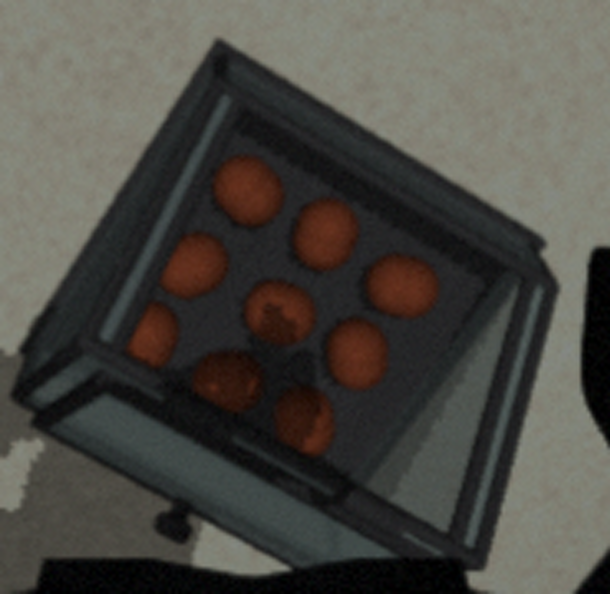

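View pics/d5.png

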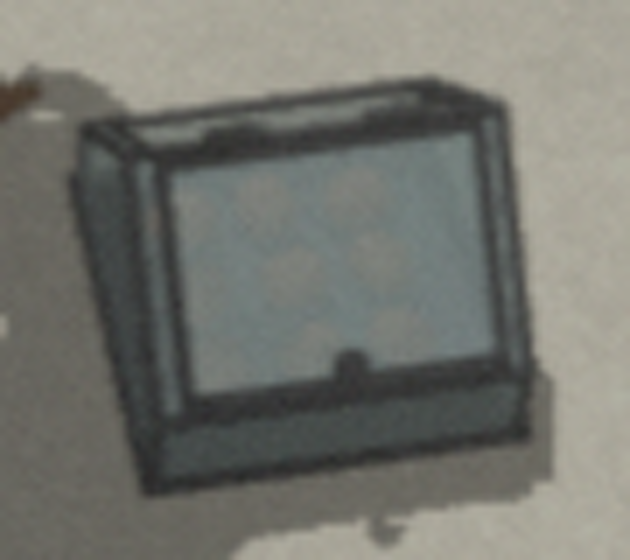

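```bash
cat > fit.py <<'E'
from h import *
S=cams.camera("scene");D=cams.camera("side")
c=wcam();T=c["tool_from_camera"];a=np.array([0,0,-1.]);z=-unit([.0804,-.288,0]);R=np.column_stack([np.cross(a,z),a,z])
c["origin"]=np.array([.5,-.06,.3])+R@T[:3,3];c["attitude"]=R@T[:3,:3]
px=np.array([(258,219),(319,241),(384,271),(215,265),(277,295),(344,320),(172,320),(231,350)])/5+[120,155]-.5
ij=[(-.04,-.04),(-.04,0),(-.04,.04),(0,-.04),(0,0),(0,.04),(.04,-.04),(.04,0)]
So=[(S,(.083,.083,0),(184.7,253)),(S,(-.083,.083,0),(218.7,208.8)),(S,(.083,-.083,0),(132,228.7))]+[(S,(i,j,.021),p) for (i,j),p in zip(ij,px)]
Do=[(D,(-.083,-.083,0),(286,275.3)),(D,(.083,-.083,0),(340.7,267.6))]+[(D,(i,j,.021),p) for i,j,p in [(0,.04,(302.4,234.3)),(.04,.04,(316,232.6)),(0,0,(307.1,245)),(.04,0,(319.3,242.4)),(.04,-.04,(321.4,251.9))]]
Wo=[(c,(i,j,.021),np.array(p)/3.3+[180,175]) for i,j,p in [(-.04,.04,(248,190)),(0,.04,(325,234)),(.04,.04,(403,286)),(-.04,0,(194,266)),(0,0,(280,313)),(.04,0,(357,354)),(0,-.04,(227,382)),(.04,-.04,(304,420))]]
for n,o in [("scene",So),("side",Do),("wrist",Wo),("side+wrist",Do+Wo),("all",Do+Wo+So)]:
    f=lambda p:np.concatenate([proj(k,W(x,p))[0]-uv for k,x,uv in o])
    s=least_squares(f,HP,x_scale=[.1,.1,.1]); print(n,s.x,np.sqrt(np.mean(s.fun**2)))
E
python3 fit.py
```

```text
scene [ 0.55041928 -0.1970798  -0.29123877] 0.5061661261368618
side [ 0.55096526 -0.19981793 -0.27489215] 0.7730138973576854
wrist [ 0.55000259 -0.1998542  -0.28251924] 0.9387643296568211
side+wrist [ 0.55016499 -0.19989672 -0.27873703] 0.8800353846455797
all [ 0.5501003  -0.19914308 -0.28330108] 0.8533759752171298
```

```bash
sed -i 's/^HP=.*/HP=np.array([0.5502,-0.1996,-0.280])/; s/off=.008/off=.0065/; s/sgn=1):/sgn=-1):/' h.py
cat >> h.py <<'E'
EL=np.radians(50)
def hd(back): # backed off along stick
    return np.array([0,back*np.cos(EL),back*np.sin(EL)])
def mv(t,rate=.1,sf=None,el=EL):
    p,R=stickpose(t,el); return r.movel(p,R,rate=rate,stop_force=sf)
E
python3 - <<'E'
from h import *
t=np.array([.02,.02,.018])+hd(.14)
p,R=stickpose(t,EL); print(p,solver.ik(p,R))
r.reach(p,R); r.pause(.2)
print(current_clock(),np.array(current_position())-p,current_gripper_width())
S=cams.camera("scene");D=cams.camera("side");c=wcam()
for cam,n,x0,y0,w,h,f in [(S,"s6",110,100,200,150,4),(D,"d6",230,130,140,150,4)]:
    I=cv2.resize(np.ascontiguousarray(cam["image"][y0:y0+h,x0:x0+w,::-1]),None,fx=f,fy=f,interpolation=cv2.INTER_CUBIC)
    d=Hdir((0,-np.cos(EL),-np.sin(EL)))
    for b in(0,.1,.21,.3):
        q=(proj(cam,W(t)-b*d)[0]-[x0-.5,y0-.5])*f; cv2.circle(I,tuple(int(v) for v in q),3,(255,255,0),-1)
    cv2.imwrite(f"pics/{n}.png",I)
cv2.imwrite("pics/w6.png",c["image"][:,:,::-1])
E
```

```text
[0.63849757 0.03509345 0.28193744] [ 1.07502259  0.56106776 -1.06098327  1.5638231  -0.41316563  1.15563565
 -0.00785023]
9.925 [-0.00026121  0.00184839  0.00088589] 0.020608139048524425
```

View pics/s6.png

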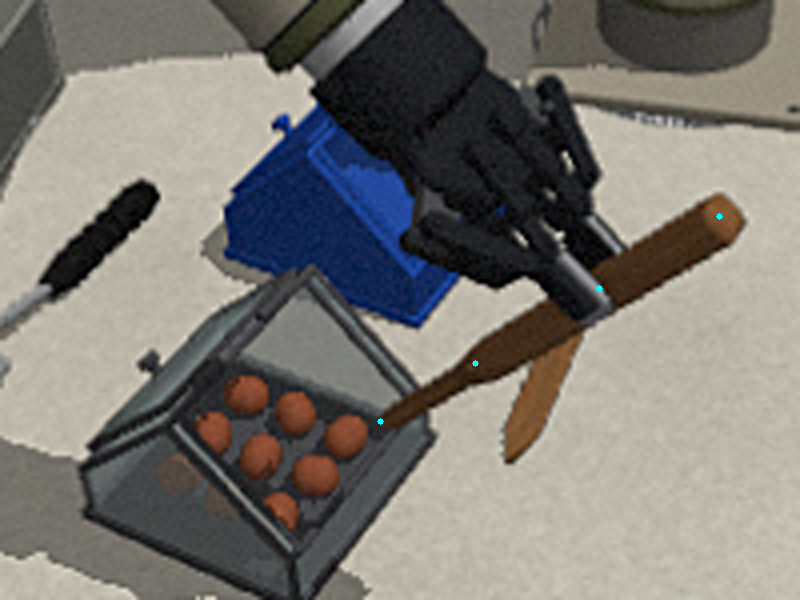

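View pics/d6.png

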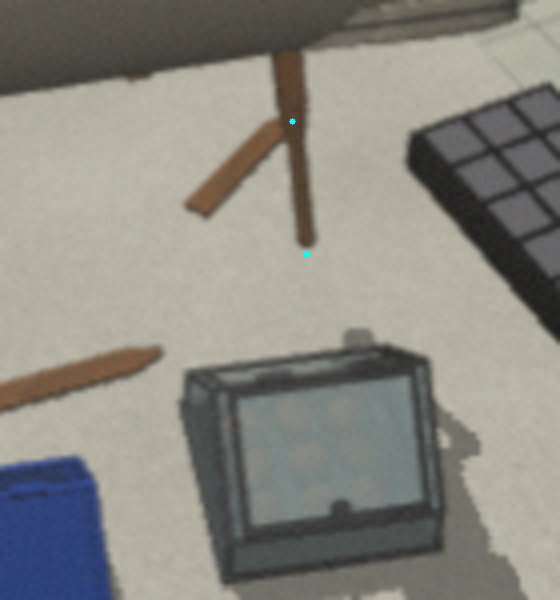

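View pics/w6.png

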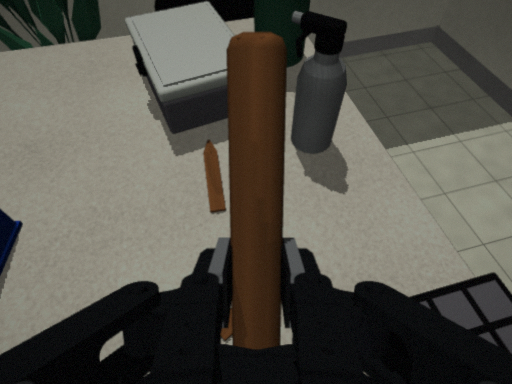

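The side view shows the tip at (307,243) against a predicted (307,254). That makes the tip about 5 mm shorter than assumed, so I'm setting L to 205 mm and inserting.

```bash
sed -i 's/L=.210/L=.205/' h.py
python3 - <<'E'
from h import *
t=np.array([.02,.02,.018])
f0=np.array(current_ft_force())
print(mv(t,rate=.1,sf=6)); 
print(current_clock(),np.array(current_position())-stickpose(t,EL)[0],np.array(current_ft_force())-f0)
S=cams.camera("scene");D=cams.camera("side")
cv2.imwrite("pics/s7.png",cv2.resize(S["image"][130:260,110:270,::-1],None,fx=4.5,fy=4.5,interpolation=cv2.INTER_CUBIC))
cv2.imwrite("pics/d7.png",cv2.resize(D["image"][150:285,240:370,::-1],None,fx=4.4,fy=4.4,interpolation=cv2.INTER_CUBIC))
E
```

```text
False
11.675 [0.00019997 0.00046927 0.00051754] [-0.05408916  0.02961739 -0.22310046]
```

View pics/s7.png

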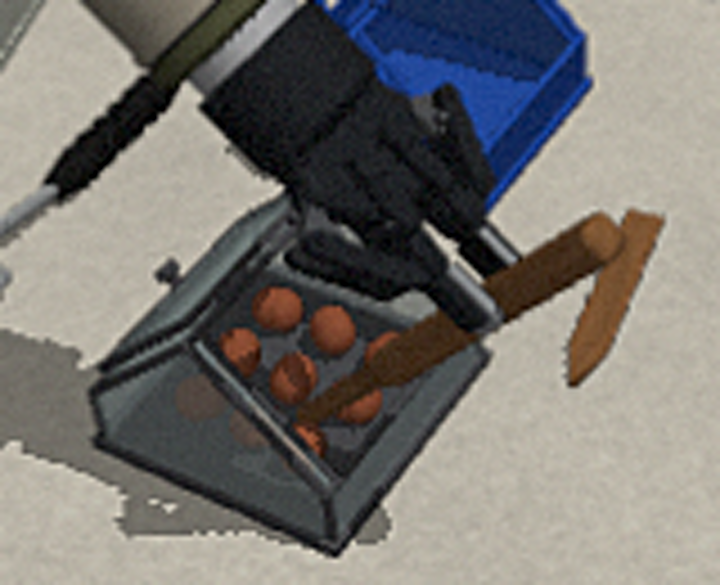

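View pics/d7.png

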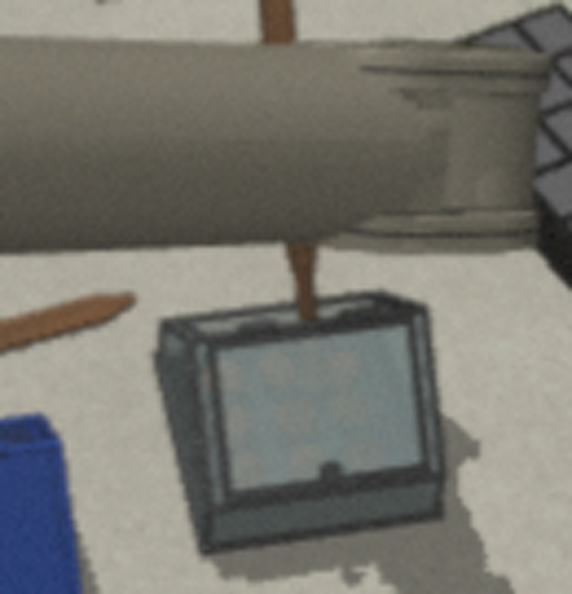

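The scene picture shows the tip between the pebbles at about (303,418), clear of frame and eave. Now I stir.

Run:
```python
from h import *
f0=np.array(current_ft_force())
for x,y in [(.036,-.003),(.030,-.036),(-.034,-.036),(-.036,.0),(.03,.004),(.034,.026),(-.034,.026)]:
    h=mv((x,y,.018),rate=.1,sf=8)
    print((x,y),h,np.round(np.array(current_position())-stickpose((x,y,.018),EL)[0],4),np.round(np.array(current_ft_force())-f0,1))
print(current_clock(),current_gripper_width())
S=cams.camera("scene");D=cams.camera("side")
cv2.imwrite("pics/s8.png",cv2.resize(S["image"][130:260,110:270,::-1],None,fx=4.5,fy=4.5,interpolation=cv2.INTER_CUBIC))
cv2.imwrite("pics/d8.png",cv2.resize(D["image"][150:285,240:370,::-1],None,fx=4.4,fy=4.4,interpolation=cv2.INTER_CUBIC))
```

```text
(0.036, -0.003) False [ 0.0001  0.0001 -0.    ] [-0.1  0.8 -0.3]
(0.03, -0.036) False [-0.0001 -0.0008 -0.    ] [ 0.8  0.8 -0.7]
(-0.034, -0.036) False [ 0.0004 -0.0001  0.0002] [ 0.9  0.9 -0.5]
(-0.036, 0.0) False [0.0001 0.0006 0.0001] [ 1.5 -0.3  0.9]
(0.03, 0.004) False [-0.0004  0.0001 -0.0002] [ 0.9 -0.1 -0.3]
(0.034, 0.026) False [-0.0001  0.0014  0.0003] [ 1.2 -0.2 -0.4]
(-0.034, 0.026) False [ 0.0004 -0.0003  0.0001] [ 0.5  1.  -0.5]
16.0083 0.02052566561566182
```

View pics/s8.png

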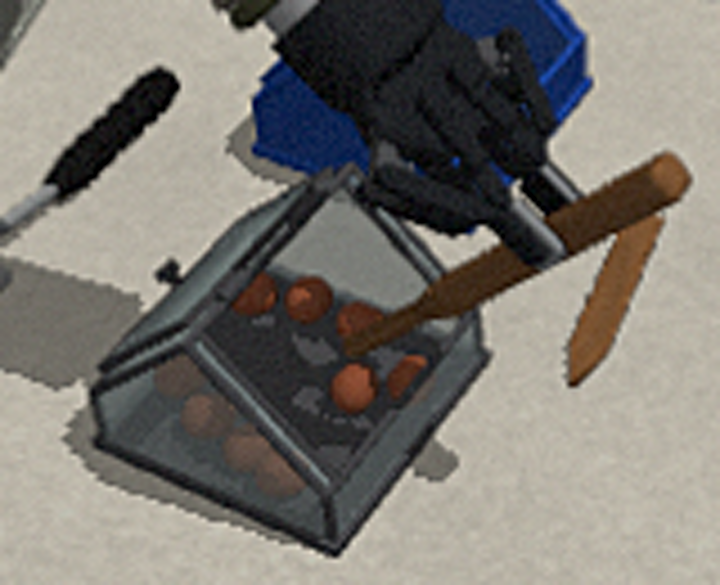

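View pics/d8.png

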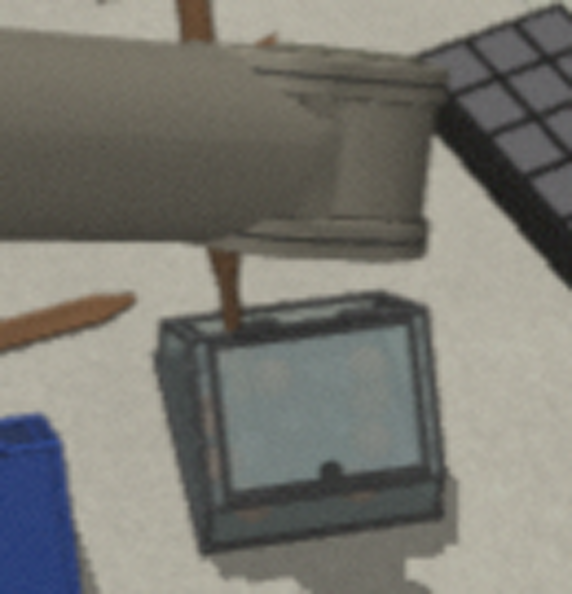

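Run:
```python
from h import *
S=cams.camera("scene")
c,s=np.cos(HP[2]),np.sin(HP[2])
for p in [(255,293),(308,298),(358,322),(353,388),(407,375),(178,375),(205,415),(245,450),(280,475)]:
    X=onz(S,np.array(p)/4.5+[110,130],.021)[:2]-HP[:2]
    print(p,np.round([c*X[0]+s*X[1],-s*X[0]+c*X[1]],3))
```

```text
(255, 293) [-0.045 -0.053]
(308, 298) [-0.056 -0.023]
(358, 322) [-0.053  0.014]
(353, 388) [-0.008  0.039]
(407, 375) [-0.03   0.061]
(178, 375) [ 0.03  -0.056]
(205, 415) [ 0.048 -0.024]
(245, 450) [0.059 0.01 ]
(280, 475) [0.065 0.037]
```

Run:
```python
from h import *
f0=np.array(current_ft_force())
for x,y in [(0,-.01),(.02,-.045),(-.03,-.05),(-.036,-.02),(.0,.028),(.036,.02),(.036,-.02),(0.,.0)]:
    h=mv((x,y,.018),rate=.1,sf=8)
    print((x,y),h,np.round(np.array(current_ft_force())-f0,1))
print(current_clock(),current_gripper_width())
S=cams.camera("scene")
cv2.imwrite("pics/s9.png",cv2.resize(S["image"][130:260,110:270,::-1],None,fx=4.5,fy=4.5,interpolation=cv2.INTER_CUBIC))
```

```text
(0, -0.01) False [-0.6 -0.5  0.9]
(0.02, -0.045) True [-1.7  4.5  1.2]
(-0.03, -0.05) False [0.3 0.2 0.2]
(-0.036, -0.02) False [-0.7 -0.7 -0.1]
(0.0, 0.028) False [-0.9 -2.1  3.4]
(0.036, 0.02) False [ 0.  -0.2 -0.3]
(0.036, -0.02) False [0.7 0.6 0.4]
(0.0, 0.0) False [ 0.  -0.6 -0.3]
20.7417 0.02069453271912727
```

View pics/s9.png

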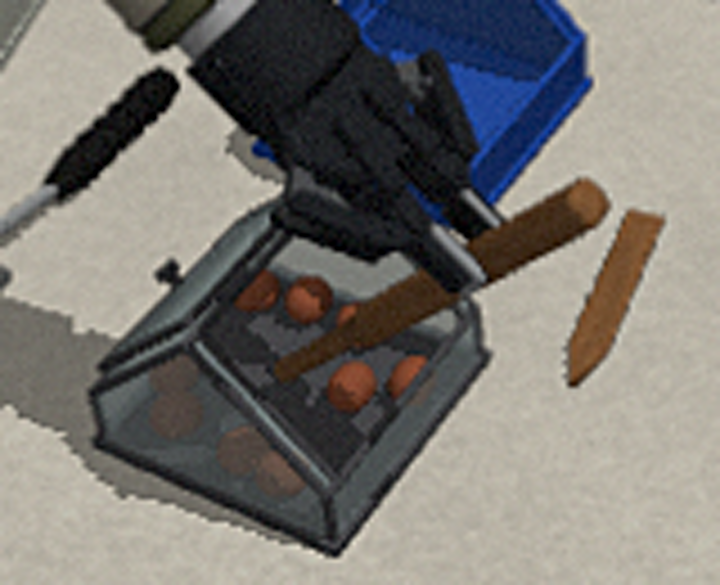

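The stick moves freely and all nine pebbles are still in the house. I draw it out along its own axis, then raise it.

Run:
```python
from h import *
t=np.array([0,0,.018])
print(mv(t+hd(.2),rate=.12,sf=10))
u=t+hd(.2)+[0,.03,.10]
try: mv(u,rate=.15)
except r.MotionError as e:
    print(e); p,R=stickpose(u,EL); print(solver.ik(p,R))
r.pause(.7)
print(current_clock(),current_position(),current_gripper_width(),np.abs(current_joint_vel()).max(),current_ft_force())
S=cams.camera("scene");D=cams.camera("side")
cv2.imwrite("pics/s10.png",S["image"][:,:,::-1]);cv2.imwrite("pics/d10.png",D["image"][:,:,::-1])
cv2.imwrite("pics/s10c.png",cv2.resize(S["image"][130:260,110:270,::-1],None,fx=4.5,fy=4.5,interpolation=cv2.INTER_CUBIC))
d=Hdir((0,-np.cos(EL),-np.sin(EL)))
P=np.array(current_position());R=np.array(current_eef_rot())
for n,b in(("tip",.205),("butt",-.095)):
    X=P-.0065*R[:,1]-R[:,2]*b; print(n,X,proj(S,X),proj(D,X))
```

```text
False
24.1583 [0.63181551 0.08420925 0.42406788] 0.020764361747807738 0.0012278353665267996 [ 0.29697206 -0.40540883 -1.05908265]
tip [ 0.59404941 -0.04724424  0.27123849] [[225.59859442 158.04760216]] [[298.74546145 146.39744379]]
butt [0.64732938 0.13809661 0.50104278] [[329.37551941  84.780658  ]] [[286.88417039  36.9329573 ]]
```

View pics/s10.png

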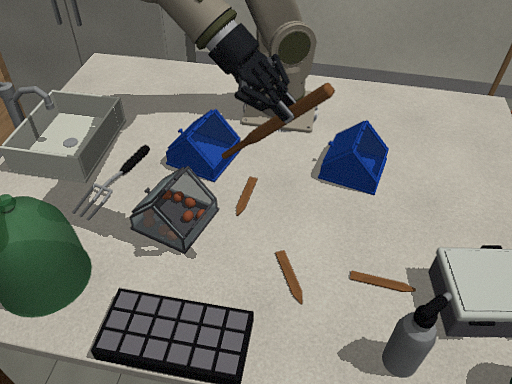

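View pics/d10.png

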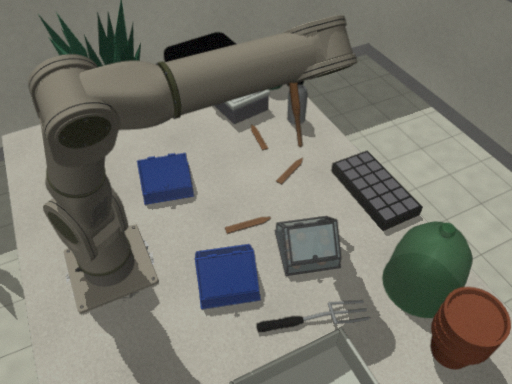

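View pics/s10c.png

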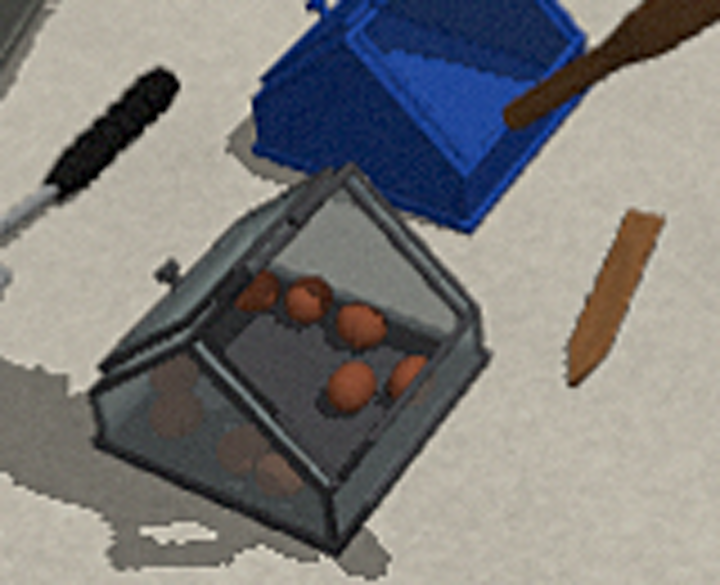

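Run:
```python
from h import *
order.job_done(); print(current_clock(),current_gripper_width())
```

```text
the job is handed in; nothing more can be done
the job is handed in; nothing more can be done
```

I gripped the stick by its handle, put it in tip first through the open roof light at about 50°, and stirred across the floor in two passes. I then drew it back out along its own axis. It is still in the gripper, held still at about 24 s; the system gives no verdict.

**Last checks that agreed:**
- **Stick height:** the computed tip height is about 0.27 m and the butt about 0.50 m. Both are above the ridge and clear of the house, and the side and scene views agree.
- **Grip:** the fingers read about 20.8 mm on the 22 mm handle, and joint speeds are near zero.
- **Pebbles:** all nine are visible in the house. By my pixel estimates, at least two in each row moved more than 10 mm. The one near the middle of the +y side may have moved less, but its row does not need it.
- **Other things:** the markers and fork look unmoved.

**Checks that disagreed or tripped:**
- **Scene camera:** it was about 3 px (about 7 mm) off the robot while I held the stick. I took the house position mainly from the side and wrist views; all three fits agreed to about 3 mm.
- **Stick length:** the tip came out about 5 mm shorter of the grip than assumed, and I corrected for it before going in.
- **Stop limit:** one stirring stroke at the closed side stopped early on its 8 N limit. I think it met pebbles or the wall, well under the 20 N limit, and the rest ran freely.

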